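Clamp a battery pack in the test cradle and lock the jam nut

TASK

Push the black battery pack with the yellow band along the cradle until it is fully home against the end stop, and loosen the brass jam nut by swinging its red-knobbed lever fully counter-clockwise (seen from above). Then, with the pack home and the nut loose (turning the screw under a tight nut would strip its thread), wind the orange-knobbed crank clockwise until the rubber foot has come down onto the pack and presses it lightly, its spring a few millimetres in but not squeezed hard, and swing the nut's lever fully back clockwise so that the nut is tight again. Leave everything else on the bench where it is.

Things in the scene. Friction and masses are not known exactly. Their poses are not given: they have to be found in the camera images.
- cradle: Fixed cradle. Origin on the bench under the spindle axis; x along the pack's channel to the end stop (face at x = +28 mm), z up. Grey base 250 x 110 x 12 mm (x -165 to +85), two rails 66 mm apart, tops at 26 mm; channel open at -x, towards the robot. Blue frame: post at x 50 to 80, y -55 to -27 mm, and an arm 34 mm wide from it to the axis, 85 to 107 mm above the bench; nut and crank stand on top of it.
- pack: Loose battery pack to clamp: black block 130 (its x) x 62 x 40 mm high, 0.3 to 0.65 kg, yellow band near its -x end. Origin at the centre of its underside. It lies on the base plate between the rails, top 52 mm above the bench, pulled out 25 to 50 mm from home; slide it along the cradle's +x (a few N on its -x end face, 65 mm from its origin).
- home (a point): Where the pack's origin is when the pack is fully home: x = -37 mm, y = 0, z = 12 mm in the cradle's frame.
- nut (a joint): Angle of the brass jam nut and its lever (rad). 0 = tight, at its stop; grows counter-clockwise from above to a stop at 1.0 = fully loose. Starts at 0 to 0.05. The lever points 1.134 rad + this angle counter-clockwise from the cradle's +x. Moves at about 3 to 4 N at the knob and stays where it is left. While it is tight or half tight (below 0.5) the screw must not be turned: that would strip its thread.
- nut_knob (a point): Middle of the red upright round knob at the end of the nut's lever: knob 20 mm across, 127 to 165 mm above the bench (this point at 146 mm), 95 mm from the spindle axis. The flat lever under it, 13 mm wide, has its top at 118 mm.
- screw (a joint): Angle of crank and screw (rad), starts in 0 to 2.5, grows clockwise from above; spindle, crank and foot go down 3 mm per rad. Stops at 0 and 8.3. The crank points 2.6 rad minus this angle, counter-clockwise from the cradle's +x. With the nut loose it turns at about 2 to 3 N at the knob and stays where left. With the pack home the foot touches at about 5.0; 6.0 puts its spring 3 mm in.
- crank_knob (a point): Middle of the orange upright round knob at the crank's end: knob 18 mm across, 37 mm tall, 45 mm from the spindle axis. At screw = 0 it spans 156 to 193 mm above the bench and this point is at 175 mm, 3 mm lower for every rad of screw. The crank's arm under it, 14 mm wide, has its top 18 mm below this point.
- foot: Round black rubber foot 26 mm across under the spindle, on a spring of 1.2 N per mm that gives at most 8 mm. Origin at the centre of its lower face, 67 mm above the bench at screw = 0.
- bottle: Bystander: clear water bottle with blue cap, 60 mm across, 185 mm tall, loose, standing near the cradle. Origin at the centre of its underside.
- spray: Bystander: blue spray can 60 mm across, 150 mm tall, loose, standing near the cradle. Origin at the centre of its underside.
- mug: Bystander: white mug 76 mm across, 90 mm tall, loose. Origin at the centre of its underside.
- driver: Bystander: screwdriver with red handle lying beside the cradle, along its own x, under 35 mm high. Origin under its middle.
- wrench: Bystander: steel wrench lying beside the cradle on the lever's side, along its own x, under 20 mm high. Origin under its middle.
- spare: Bystander: spare battery pack with grey band, 110 x 55 x 36 mm, loose, lying behind the cradle. Origin at the centre of its underside.
- tape: Bystander: roll of brown tape lying flat, 90 mm across, 24 mm high, loose. Origin at the centre of its underside.
There are look-alikes about, which are no part of the job. Leave any green or turquoise look-alike of the pack alone.

How it is judged:
By the outcome, as a careful person would: the job done as asked, in the order asked, and still so for the second after the job is handed in, with the robot touching nothing.
It also fails if it takes over 69 s, if anything falls off the work surface, if the arm or the gripper's body presses on something with over 40 N, if the wrist force passes 120 N, or if a joint passes its speed limit or range.

ROBOT

A 6-joint arm with a two-finger parallel gripper is mounted at the origin on the work surface. World frame = base frame: x ahead of the robot, y to its left, z up, the work surface at z = 0. Lengths are in m, angles in rad, forces in N, time in s.
With the tool pointing down it reaches from about 0.3 to 1 m from the base axis. Payload 5.1 kg.
Tool frame: the origin (TCP) lies between the finger pads; the fingertips stand 25 mm ahead of it and the grasp point (between the pads) lies 6 mm ahead of it; z points along the fingers, y is the direction in which the jaws open and shut (so a half turn about z gives the same grasp; the last joint's range is limited). The gripper opens to 95 mm and grips with 3 to 60 N. Pads are 20 mm wide; open, the fingers measure 119 mm over their backs; the gripper's body (75 mm by 180 mm) begins 59 mm behind the grasp point.
Start: joints at [1.24, 0.124, 1.65, -0, 1.367, -0.083], TCP at [0.159, 0.63, 0.219] pointing down, gripper open.
Joint ranges: [-2.61, 2.61], [-1.02, 2.33], [0.03, 2.71], [-1.35, 4.49], [0.32, 2.68], [-2.91, 2.91]. Speed limits (rad/s): [2.57, 2.57, 3.14, 3.14, 3.14, 3.14].

INTERFACE

Orientations are given as a rotation vector (axis times angle).
In Python, from station import * gives the robot as it stands.
- The arm moves only by the tool jog_arm, never from a script. Its arguments are lists of equal length, an entry for each row: "xyz": the shift along the world's x, y, z in cm, a list of three; "turn": the turn about the world's z in rad; "hand": the closure, from -1 (fully open) to 1 (shut). A call has exactly 8 rows; each row is the pose to reach, as a shift and turn from the pose commanded when the call began; what a row does not reach only later rows make up. A row lasts 1/12 s, in which the tool goes at most 41.7 mm and 7.16 degrees, less where a joint would pass 70% of its speed; a pose out of reach is approached as far as the arm can. A call with a gripper value outside its range is refused whole. The fingers move at their own pace and stop on an object; the grip force is fixed at half the most. Time passes only in rows, so rows that repeat a pose let the fingers close, or fill a call up. It gives the time, the measured TCP pose, the force and the opening at its end, in the units of the state.
- get_obs(): the state, without advancing time (a new reading comes with each control period).
- grab_frame(name): name is "scene" or "side" or "wrist"; returns (picture, depth): 400x640x3 uint8, red, green, blue; 400x640 float32, m along the optical axis (not along the pixel's ray), 0 where there is no reading.
- camera_params(name): a dict with "vfov" (degrees; the focal length in pixels is half the picture's height over the tangent of half this angle, whatever the lens; pixels are square), "cx", "cy" (the principal point, pixels), "R" (3x3) and "t" (3): a world point X has camera coordinates R X + t. Camera axes: x right, y down, z forward; pixel columns grow to the right and rows downward; lengths in m; the calibration is good to about 2 mm. A picture is of the moment at which its call begins: read the wrist's pose just before it. camera_params takes no time and is no camera call; for the wrist camera it gives the pose at the moment of the call.
- finish_job(): hands the job in, once; it reports no verdict.
Trained networks look in the newest picture that a camera, given by its name, has taken for a name from the list of things; names that differ only in an ending like _2 or _b are one class to them, and where a whole thing is asked for, a point or a joint stands for the part that bears it (a point fixed in the world has none). Each returns a list of dicts, best first, with "confidence" (0 to 1); they miss things now and then, are a little off and sometimes report something else, mostly with a low value. They report only what shows in the picture. A call takes as long as a camera call. They do not tell look-alikes from the thing itself.
- spot_in(camera, label): "at" ([x, y, z] in m, in world coordinates, good to about 4 mm: the middle of the surface that is visible of it).
- regions_of(camera, label): "mask" (400x640 bool, what is visible of it).
- mark_of(camera, label): "at" ([x, y, z] in m, in world coordinates, good to about 4 mm: a listed point, or the origin of a listed thing).
The state is a dict: "time": time; "joint_positions": joint angles; "dq": joint speeds; "effort": joint torques, N m; "tool_pos": TCP position; "ee_rot": TCP orientation; "contact_force": force on the tool from outside, world axes, zero at the start; "ft_torque": the same for the moment, N m; "finger_gap": opening from 0.0 (shut) to 1.0 (fully open).
Only numpy, scipy, OpenCV 4.12 (cv2) and the standard library are available. Lean on these libraries where they do the work, as an engineer would, in place of code of your own. Each camera call takes 0.05 s, during which the arm holds its last target. There are 200 camera calls.

## Working session

There is one attempt and no reset: what is moved stays moved. The work goes in short steps, Python scripts to look and compute and a tool call to move; the robot and the scene stay as the last step left them, time stands still between calls to the robot, and variables do not carry over. Pictures are saved under pics/ and viewed, about 8 in all and at most 12, crops included, and the job is handed in when it is done.

Besides the shell and the picture viewer there is one more tool, called by a JSON object that holds its "name" and its "arguments". jog_arm: Moves the arm, as the interface text tells. Its arguments: {"type":"object","properties":{"xyz":{"type":"array"},"turn":{"type":"array"},"hand":{"type":"array"}},"required":["xyz","turn","hand"]}

```bash
mkdir -p pics; ls
python3 - <<'E'
from station import *
import cv2,numpy as np
for c in ["scene","side"]:
    p,d=grab_frame(c); cv2.imwrite(f"pics/{c}0.png",p[...,::-1])
    for l in ["cradle","pack","nut_knob","crank_knob","foot","home"]:
        for r in mark_of(c,l)[:3]: print(c,l,np.round(r["at"],3),round(r["confidence"],2))
    k=camera_params(c); print(k["vfov"],-np.array(k["R"]).T@k["t"])
print(get_obs())
E
```

```text
pics
scene cradle [0.63  0.082 0.004] 0.67
scene pack [0.412 0.276 0.003] 0.87
scene pack [0.555 0.101 0.013] 0.86
scene pack [ 0.809 -0.19  -0.   ] 0.83
scene nut_knob [0.684 0.164 0.146] 0.62
scene crank_knob [0.63  0.129 0.174] 0.81
scene foot [0.629 0.127 0.177] 0.3
scene home [0.594 0.092 0.009] 0.94
43.18385674641317 [ 0.90850582 -0.47962591  1.0591208 ]
side cradle [ 0.629  0.082 -0.004] 0.64
side cradle [0.629 0.086 0.063] 0.33
side pack [0.343 0.074 0.002] 0.82
side pack [ 0.805 -0.191 -0.002] 0.81
side pack [ 0.468 -0.07  -0.002] 0.74
side nut_knob [0.687 0.164 0.148] 0.48
side crank_knob [0.631 0.13  0.172] 0.48
side crank_knob [ 0.466 -0.074 -0.002] 0.35
side foot [0.632 0.083 0.063] 0.58
side home [0.596 0.093 0.012] 0.7
side home [0.55  0.281 0.001] 0.41
46.68013907167291 [ 0.02858299 -0.68108132  0.69929645]
{'time': 0.7, 'joint_positions': array([ 1.24040829e+00,  1.23745068e-01,  1.65025663e+00,  2.65941175e-05,
        1.36753393e+00, -8.25763767e-02]), 'dq': array([ 4.38767185e-04,  9.94336410e-05,  4.30001175e-04,  3.85736682e-04,
        7.07779133e-04, -5.37223445e-04]), 'effort': array([-3.61481198e-04, -4.17454326e+01, -3.60128653e+01,  7.75022898e-02,
        4.29356808e-02,  2.17462912e-06]), 'tool_pos': array([0.15943962, 0.63014084, 0.21951747]), 'ee_rot': array([-3.88273031e-01, -3.11749286e+00, -9.60662245e-05]), 'contact_force': array([ 0.27528615,  0.37692601, -0.34493262]), 'ft_torque': array([ 0.02617629, -0.00428834, -0.02783966]), 'finger_gap': 0.9994358944392825}
```

View pics/scene0.png

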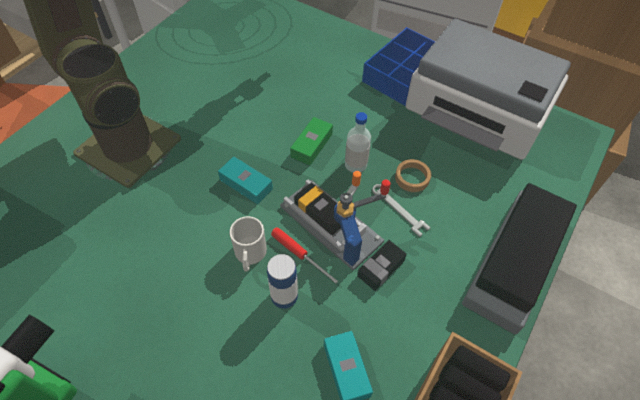

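View pics/side0.png

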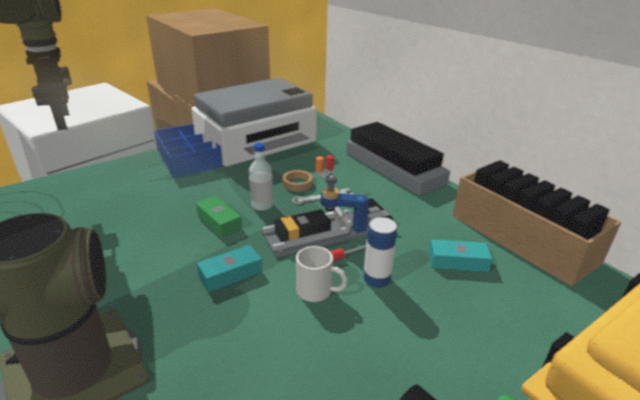

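The scene picture shows these candidates for the pack:
- black pack with yellow band in the cradle, (313,200), which is my choice
- turquoise, (245,178) and (348,365)
- green, (312,139)
- spare with grey band, (382,264)

The red nut knob is at (385,187) and the orange crank knob at (357,178). The side view shows orange and red knobs at (320,163) and (330,162), and the yellow-banded pack at (295,228). Next I'll measure with depth and check a close crop.

```bash
cat > h.py <<'E'
from station import *
import cv2,numpy as np
def cloud(c):
    k=camera_params(c); p,d=grab_frame(c); f=200/np.tan(np.radians(k["vfov"]/2))
    v,u=np.mgrid[:400,:640]; X=np.stack([(u-k["cx"])/f*d,(v-k["cy"])/f*d,d],-1)
    W=(X-np.array(k["t"]))@np.array(k["R"]); W[d==0]=np.nan
    return p,W
def cradle(P,o=(0.630,0.083),yaw=-.2):
    q=np.asarray(P)[...,:2]-o; c,s=np.cos(yaw),np.sin(yaw)
    return np.stack([q[...,0]*c+q[...,1]*s,-q[...,0]*s+q[...,1]*c],-1)
E
python3 - <<'E'
from h import *
p,W=cloud("scene"); ok=np.isfinite(W[...,0])
near=ok&(np.abs(W[...,0]-.6)<.2)&(np.abs(W[...,1]-.09)<.13)
cv2.imwrite("pics/crop.png",cv2.resize(p[130:300,230:450,::-1],None,fx=3.4,fy=3.4,interpolation=cv2.INTER_CUBIC))
hsv=cv2.cvtColor(p,cv2.COLOR_RGB2HSV)
red=near&(hsv[...,1]>150)&((hsv[...,0]<6)|(hsv[...,0]>172))&(W[...,2]>.115)
ora=near&(hsv[...,1]>150)&(hsv[...,0]>6)&(hsv[...,0]<20)&(W[...,2]>.14)
blk=near&(np.abs(W[...,2]-.052)<.004)
for n,m in [("red",red),("orange",ora)]: print(n,m.sum(),W[m].mean(0).round(4),W[m].min(0).round(3),W[m].max(0).round(3))
for n,zz in [("rail",.026),("packtop",.052)]:
    m=near&(np.abs(W[...,2]-zz)<.004); 
    nn,lab,st,ce=cv2.connectedComponentsWithStats(m.astype(np.uint8))
    for i in range(1,nn):
        if st[i,4]>40:
            r=cv2.minAreaRect((W[lab==i][:,:2]*1000).astype(np.float32)); print(n,st[i,4],ce[i].round(),np.round(r[0],1),np.round(r[1],1),round(r[2],1))
for l in ["bottle","spray","mug","driver","wrench","spare","tape"]:
    for r in mark_of("scene",l)[:2]: print(l,np.round(r["at"],3),round(r["confidence"],2),"cradle mm",(cradle(r["at"])*1000).round())
E
```

```text
red 99 [0.6868 0.1535 0.1553] [0.677 0.147 0.131] [0.695 0.164 0.168]
orange 103 [0.6293 0.1219 0.1802] [0.621 0.116 0.156] [0.636 0.134 0.195]
rail 383 [314. 222.] [561.2  73.4] [ 45.8 203.1] 78.1
rail 267 [288. 241.] [540.8 -18.5] [ 22.4 100. ] 80.9
packtop 929 [318. 204.] [557.4  95.7] [ 64.1 131. ] 78.0
bottle [0.545 0.284 0.   ] 0.76 cradle mm [-124.  180.]
spray [ 0.608 -0.124  0.   ] 0.87 cradle mm [  20. -207.]
spray [ 0.626  0.081 -0.001] 0.67 cradle mm [-4. -3.]
mug [ 0.472 -0.071 -0.002] 0.59 cradle mm [-124. -182.]
driver [ 0.591 -0.026 -0.005] 0.56 cradle mm [ -17. -115.]
wrench [0.715 0.223 0.003] 0.85 cradle mm [ 56. 155.]
wrench [0.553 0.1   0.013] 0.53 cradle mm [-79.   2.]
spare [ 0.751  0.05  -0.002] 0.7 cradle mm [125.  -9.]
tape [ 0.692  0.329 -0.001] 0.78 cradle mm [ 12. 254.]
```

View pics/crop.png

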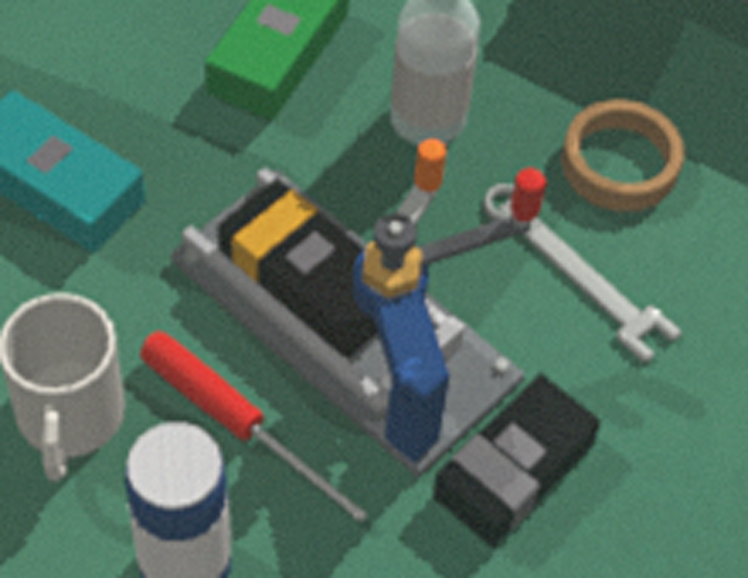

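The crop shows the yellow band at (270,235) on the black pack, an orange knob at (430,165) and a red knob at (528,195), all on the cradle. The depth fit gives cradle yaw -12° and axis at about (0.6295, 0.0805). Knob radii come out at 95.1 and 44.5 mm, and the screw at about 0.82, which agree with the sizes given. I'll push the pack first.

{"name": "jog_arm", "arguments": {"xyz": [[30.5,-51.4,0],[30.5,-51.4,0],[30.5,-51.4,0],[30.5,-51.4,0],[30.5,-51.4,0],[30.5,-51.4,0],[30.5,-51.4,0],[30.5,-51.4,0]], "turn": [0.04,0.04,0.04,0.04,0.04,0.04,0.04,0.04], "hand": [1,1,1,1,1,1,1,1]}}

```text
time: 1.77
tool_pos: [0.3301, 0.3417, 0.2197]
ee_rot: [0.325, 3.124, 0.001]
contact_force: [0.6, 0.2, -0.5]
finger_gap: 0.494
```

{"name": "jog_arm", "arguments": {"xyz": [[13.4,-22.6,0],[13.4,-22.6,0],[13.4,-22.6,0],[13.4,-22.6,0],[13.4,-22.6,0],[13.4,-22.6,0],[13.4,-22.6,0],[13.4,-22.6,0]], "turn": [0,0,0,0,0,0,0,0], "hand": [1,1,1,1,1,1,1,1]}}

```text
time: 2.43
tool_pos: [0.4647, 0.115, 0.2196]
ee_rot: [0.334, 3.124, -0.0]
contact_force: [-0.7, 0.3, -0.2]
finger_gap: 0.011
```

{"name": "jog_arm", "arguments": {"xyz": [[0,0,-4],[0,0,-8],[0,0,-12],[0,0,-15],[0,0,-16.5],[0,0,-16.5],[0,0,-16.5],[0,0,-16.5]], "turn": [0,0,0,0,0,0,0,0], "hand": [1,1,1,1,1,1,1,1]}}

```text
time: 3.1
tool_pos: [0.4646, 0.1184, 0.0561]
ee_rot: [0.324, 3.122, 0.001]
contact_force: [0.4, -0.4, -0.5]
finger_gap: 0.007
```

{"name": "jog_arm", "arguments": {"xyz": [[1.37,-0.4,0],[2.2,-0.6,0],[2.8,-0.75,0],[3.4,-0.9,0],[4.0,-1.0,0],[4.5,-1.1,0],[4.9,-1.2,0],[4.9,-1.2,0]], "turn": [0,0,0,0,0,0,0,0], "hand": [1,1,1,1,1,1,1,1]}}

```text
time: 3.77
tool_pos: [0.5133, 0.1059, 0.057]
ee_rot: [-0.326, -3.124, -0.001]
contact_force: [-5.1, 0.4, 9.4]
finger_gap: 0.006
```

{"name": "jog_arm", "arguments": {"xyz": [[0.15,-0.03,0],[0.3,-0.06,0],[0.4,-0.08,0],[0.5,-0.1,0],[0.6,-0.12,0],[0.7,-0.14,0],[0.7,-0.14,0],[0.7,-0.14,0]], "turn": [0,0,0,0,0,0,0,0], "hand": [1,1,1,1,1,1,1,1]}}

```text
time: 4.43
tool_pos: [0.519, 0.1049, 0.057]
ee_rot: [-0.326, -3.121, -0.002]
contact_force: [-9.2, 1.9, 13.3]
finger_gap: 0.008
```

{"name": "jog_arm", "arguments": {"xyz": [[0.1,-0.02,0],[0.2,-0.04,0],[0.3,-0.06,0],[0.3,-0.06,0],[0.3,-0.06,0],[0.3,-0.06,0],[0.3,-0.06,0],[0.3,-0.06,0]], "turn": [0,0,0,0,0,0,0,0], "hand": [1,1,1,1,1,1,1,1]}}

```text
time: 5.1
tool_pos: [0.5221, 0.1043, 0.0571]
ee_rot: [-0.326, -3.122, -0.002]
contact_force: [-9.5, 2.0, 13.1]
finger_gap: 0.007
```

{"name": "jog_arm", "arguments": {"xyz": [[0.1,-0.02,0],[0.2,-0.04,0],[0.3,-0.06,0],[0.4,-0.08,0],[0.4,-0.08,0],[0.4,-0.08,0],[0.4,-0.08,0],[0.4,-0.08,0]], "turn": [0,0,0,0,0,0,0,0], "hand": [1,1,1,1,1,1,1,1]}}

```text
time: 5.77
tool_pos: [0.5261, 0.1035, 0.057]
ee_rot: [-0.326, -3.122, -0.002]
contact_force: [-9.5, 1.5, 12.2]
finger_gap: 0.005
```

Run:
```python
from h import *
p,W=cloud("scene")
a=cv2.resize(p[140:290,260:440,::-1],None,fx=3,fy=3,interpolation=cv2.INTER_CUBIC)
m=np.isfinite(W[...,0])&(np.abs(W[...,2]-.052)<.005)&(np.abs(W[...,0]-.6)<.12)&(np.abs(W[...,1]-.09)<.06)
print((cradle(W[m],(.6295,.0805),-.209)*1000).min(0),(cradle(W[m],(.6295,.0805),-.209)*1000).max(0))
nn,lab,st,ce=cv2.connectedComponentsWithStats(m.astype(np.uint8))
i=1+np.argmax(st[1:,4]); P=W[lab==i]; r=cv2.minAreaRect((P[:,:2]*1000).astype(np.float32)); print(r,P[:,2].mean(), (cradle(P,(.6295,.0805),-.209)*1000).min(0))
s,_=cloud("side")
b=cv2.resize(s[160:280,230:410,::-1],(540,360),interpolation=cv2.INTER_CUBIC)
cv2.imwrite("pics/push.png",np.vstack([a,b])[:,:])
print(a.shape,b.shape)
```

```text
[-122.99625089  -39.35239735] [79.39176864 33.16064313]
((571.5040893554688, 93.2926025390625), (65.35444641113281, 127.1850814819336), 77.9490737915039) 0.05260340283942411 [-122.99625089  -32.22953331]
(450, 540, 3) (360, 540, 3)
```

```bash
python3 -c "
import cv2
a=cv2.imread('pics/push.png');print(a.shape);import numpy as np
t=a[:450];b=a[450:];b=cv2.resize(b,(int(540*.74),int(360*.74)));t=cv2.resize(t,(400,333));cv2.imwrite('pics/push2.png',np.vstack([t,cv2.resize(b,(400,266))]))"
```

```text
(810, 540, 3)
```

View pics/push2.png

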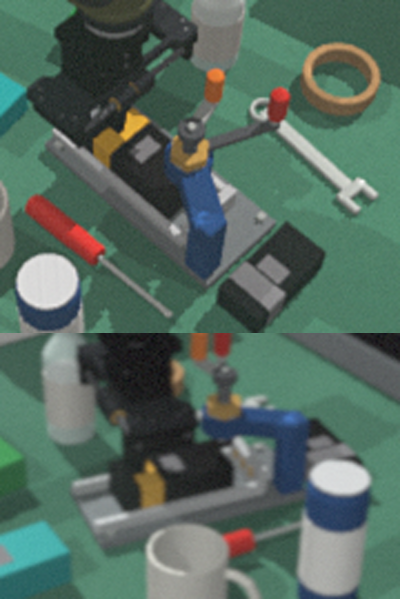

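Run:
```python
from h import *
for c in ["scene","side"]:
    p,W=cloud(c); C=cradle(W,(.6295,.0805),-.209)*1000; Z=W[...,2]*1000
    for y in (-25,-15,15,25):
        m=np.isfinite(Z)&(abs(C[...,1]-y)<4)&(abs(Z-52)<4)&(C[...,0]>-150)&(C[...,0]<60)
        x=np.sort(C[...,0][m]); print(c,y,len(x),x[:1].round(),x[-6:].round(), x[np.where(np.diff(x)>8)[0]].round() if len(x) else "")
    hsv=cv2.cvtColor(p,cv2.COLOR_RGB2HSV)
    m=np.isfinite(Z)&(abs(Z-52)<5)&(abs(C[...,1])<35)&(hsv[...,0]>18)&(hsv[...,0]<32)&(hsv[...,1]>130)&(C[...,0]>-150)&(C[...,0]<0)
    print("band",m.sum(),np.percentile(C[...,0][m],[2,50,98]).round())
    for r in mark_of(c,"pack")[:4]: print(np.round(r["at"],3),(cradle(r["at"],(.6295,.0805),-.209)*1000).round(1),r["confidence"])
print(get_obs())
```

```text
scene -25 149 [-122.] [0. 1. 1. 1. 2. 3.] []
scene -15 142 [-123.] [-1.  0.  1.  1.  2.  3.] []
scene 15 60 [-103.] [-51. -49. -49. -48. -46. -46.] []
scene 25 64 [-110.] [-53. -53. -52. -50. -50. -49.] []
band 201 [-108.  -93.  -82.]
[ 0.81  -0.188  0.002] [ 231.8 -225.1] 0.87
[0.35  0.072 0.002] [-271.6  -66.5] 0.76
[0.566 0.099 0.015] [-65.7   5.1] 0.58
side -25 145 [-129.] [-4. -4. -2. -2. -2.  0.] []
side -15 89 [-128.] [-10.  -8.  -6.  -2.  -1.  -0.] []
side 15 62 [-128.] [-10.  -9.  -9.  -7.  -4.  -3.] [-118.]
side 25 65 [-128.] [-12. -10. -10.  -7.  -6.  -5.] [-113.]
band 101 [-110.  -96.  -83.]
[0.569 0.097 0.01 ] [-62.8   3.4] 0.91
[ 0.808 -0.191  0.003] [ 230.8 -228.9] 0.75
[0.416 0.276 0.001] [-249.1  146.8] 0.73
[ 0.341  0.071 -0.   ] [-280.1  -68.8] 0.71
{'time': 6.0667, 'joint_positions': array([ 9.32212089e-02,  3.60157593e-02,  2.03431413e+00,  1.86974498e-03,
        1.07381687e+00, -1.27034368e+00]), 'dq': array([-0.0020379 ,  0.00040095, -0.00285288,  0.00261775,  0.00193099,
        0.00056968]), 'effort': array([-1.87117618e+00, -2.82320023e+01, -3.08435333e+01, -6.63596448e-01,
       -2.52045013e+00, -7.88070315e-05]), 'tool_pos': array([0.52607938, 0.10349242, 0.05703817]), 'ee_rot': array([-3.26038639e-01, -3.12178666e+00, -1.74389984e-03]), 'contact_force': array([-9.16335778,  1.90367132, 12.81329444]), 'ft_torque': array([0.30033597, 1.78389674, 0.07068285]), 'finger_gap': 0.006229587191990031}
```

Run:
```python
from h import *
p,W=cloud("scene"); C=cradle(W,(.6295,.0805),-.209)*1000; Z=W[...,2]*1000
for c in ["scene","side"]:
    p,W=cloud(c); C=cradle(W,(.6295,.0805),-.209)*1000; Z=W[...,2]*1000
    for x in range(-180,-40,10):
        m=np.isfinite(Z)&(abs(C[...,0]-x)<5)&(abs(C[...,1])<100)&(Z>56)&(Z<160)
        if m.sum(): print(c,x,m.sum(),"z",np.percentile(Z[m],[0,5,50]).round(),"y",np.percentile(C[...,1][m],[0,50,100]).round())
w,_=grab_frame("wrist")
a=cv2.resize(p[170:270,240:400,::-1],None,fx=4,fy=4,interpolation=cv2.INTER_CUBIC)
cv2.imwrite("pics/b.png",np.vstack([cv2.resize(a,(480,300)),cv2.resize(w[...,::-1],(480,300))]))
```

```text
scene -140 5 z [133. 134. 141.] y [-89. -84. -83.]
scene -130 11 z [132. 133. 139.] y [-90. -84.  73.]
scene -120 20 z [ 64.  87. 135.] y [-90. -47.  74.]
scene -110 29 z [ 56.  57. 131.] y [-90. -12.  74.]
scene -100 63 z [56. 57. 80.] y [-90. -10.  72.]
scene -90 54 z [ 56.  58. 134.] y [-89.  -9.  73.]
scene -80 233 z [ 56. 138. 149.] y [-90.  -1.  74.]
scene -70 163 z [ 56. 134. 147.] y [-90.  -2.  84.]
scene -60 6 z [56. 56. 56.] y [-29. -15.  26.]
scene -50 3 z [57. 57. 57.] y [-12.  -5.  28.]
side -140 206 z [132. 136. 148.] y [-86.  -7.  85.]
side -130 128 z [132. 135. 150.] y [-86. -17.  80.]
side -120 109 z [ 57.  61. 107.] y [-87.  -3.  80.]
side -110 66 z [ 57.  59. 135.] y [-86. -79.  -1.]
side -100 62 z [ 56.  59. 137.] y [-87. -79.  -1.]
side -90 40 z [ 56. 133. 143.] y [-87. -80. -19.]
side -80 35 z [132. 135. 146.] y [-88. -80. -77.]
side -70 9 z [ 56.  86. 148.] y [-85. -78. -13.]
side -60 2 z [57. 57. 57.] y [-19.  -9.   1.]
side -50 1 z [58. 58. 58.] y [19. 19. 19.]
```

View pics/b.png

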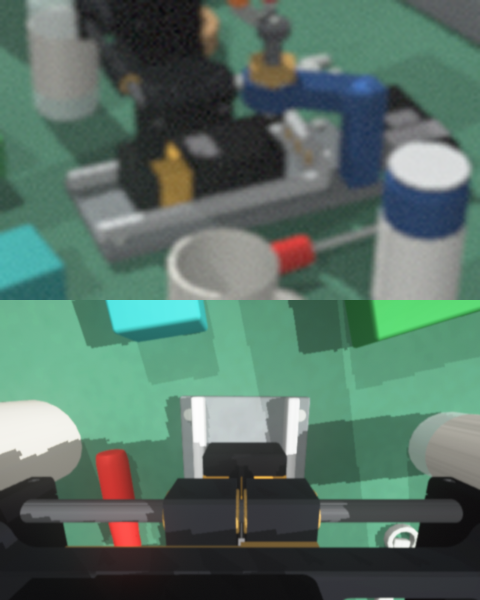

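The wrist and side views show the fingers resting on top of the pack, above the band, so they are not behind it. The real fingertips are about 20 mm higher than the stated 25 mm would put them. I'll back off and measure the fingers in free air.

{"name": "jog_arm", "arguments": {"xyz": [[0,0,4],[0,0,7],[-4,0.8,7],[-7,1.5,7],[-7,1.5,7],[-7,1.5,7],[-7,1.5,7],[-7,1.5,7]], "turn": [0,0,0,0,0,0,0,0], "hand": [1,1,1,1,1,1,1,1]}}

```text
time: 6.93
tool_pos: [0.4578, 0.1176, 0.1252]
ee_rot: [0.326, 3.123, 0.0]
contact_force: [0.0, -0.3, 0.5]
finger_gap: 0.001
```

```bash
cat > fing.py <<'E'
from h import *
o=get_obs(); T=o["tool_pos"]; print(T.round(4),o["contact_force"].round(1),o["finger_gap"])
for c in ["scene","side"]:
    p,W=cloud(c); D=W-T; C=cradle(D,(0,0),-.209)*1000; dz=D[...,2]*1000
    m=np.isfinite(dz)&(abs(C[...,0])<45)&(abs(C[...,1])<70)&(dz>-45)&(dz<90)
    for z in range(-45,90,9):
        q=C[m&(abs(dz-z-4)<4.5)]
        if len(q)>2: print(c,z,len(q),"x",np.percentile(q[:,0],[2,50,98]).round(),"y",np.percentile(q[:,1],[2,50,98]).round())
E
python3 fing.py
```

```text
[0.4578 0.1176 0.1252] [ 0.  -0.3  0.5] 0.0011127736103995133
scene -9 7 x [-10.   2.  11.] y [-8. -5. -2.]
scene 0 16 x [-9. 10. 12.] y [-9. -5.  4.]
scene 9 23 x [-10.   8.  11.] y [-12.  -9.   5.]
scene 18 28 x [-10.   9.  12.] y [-12. -10.   5.]
scene 27 22 x [-4. 10. 12.] y [-13.  -7.   5.]
scene 36 23 x [-5. 10. 12.] y [-16. -10.   4.]
scene 45 4 x [ 8.  9. 10.] y [-14. -13. -10.]
scene 72 19 x [ 5. 32. 34.] y [-27. -21.  13.]
scene 81 98 x [13. 31. 35.] y [-61.  -7.  66.]
side -9 13 x [-13.  -4.   9.] y [-5. -2.  4.]
side 0 31 x [-13.  -1.   9.] y [-6. -4.  4.]
side 9 34 x [-13.  -6.   8.] y [-8. -6.  6.]
side 18 37 x [-14.  -3.   9.] y [-9. -6.  6.]
side 27 6 x [-13.  -1.   6.] y [-11.  -8.  -8.]
side 72 9 x [-37. -35. -28.] y [-23. -17.  20.]
side 81 37 x [-37. -36. -31.] y [-55. -14.  68.]
```

{"name": "jog_arm", "arguments": {"xyz": [[0,0,-4],[0,0,-7.5],[0,0,-9],[0,0,-9],[1,-0.21,-9],[2,-0.42,-9],[3,-0.63,-9],[3.5,-0.74,-9]], "turn": [0,0,0,0,0,0,0,0], "hand": [1,1,1,1,1,1,1,1]}}

```text
time: 7.7
tool_pos: [0.4952, 0.1101, 0.0368]
ee_rot: [0.326, 3.12, 0.002]
contact_force: [-4.2, 1.0, 3.8]
finger_gap: 0.005
```

{"name": "jog_arm", "arguments": {"xyz": [[0.5,-0.1,0],[1.0,-0.2,0],[1.4,-0.3,0],[1.7,-0.36,0],[2.0,-0.42,0],[2.2,-0.46,0],[2.4,-0.5,0],[2.4,-0.5,0]], "turn": [0,0,0,0,0,0,0,0], "hand": [1,1,1,1,1,1,1,1]}}

```text
time: 8.37
tool_pos: [0.516, 0.1052, 0.0344]
ee_rot: [0.326, 3.124, -0.0]
contact_force: [-2.2, 0.8, 1.4]
finger_gap: 0.005
```

{"name": "jog_arm", "arguments": {"xyz": [[0.15,-0.03,0],[0.3,-0.06,0],[0.4,-0.08,0],[0.5,-0.1,0],[0.6,-0.12,0],[0.6,-0.12,0],[0.6,-0.12,0],[0.6,-0.12,0]], "turn": [0,0,0,0,0,0,0,0], "hand": [1,1,1,1,1,1,1,1]}}

```text
time: 9.03
tool_pos: [0.5184, 0.1047, 0.0343]
ee_rot: [-0.325, -3.116, 0.0]
contact_force: [-14.7, 1.9, 13.6]
finger_gap: 0.005
```

{"name": "jog_arm", "arguments": {"xyz": [[0.1,-0.02,0],[0.2,-0.04,0],[0.3,-0.06,0],[0.3,-0.06,0],[0.3,-0.06,0],[-0.5,0.1,0],[-2,0.4,0],[-2,0.4,0]], "turn": [0,0,0,0,0,0,0,0], "hand": [1,1,1,1,1,1,1,1]}}

```text
time: 9.7
tool_pos: [0.5004, 0.1082, 0.0339]
ee_rot: [0.325, 3.124, -0.0]
contact_force: [-0.9, -0.4, -0.6]
finger_gap: 0.002
```

```bash
cat > st.py <<'E'
from h import *
O=(.6295,.0805); o=get_obs(); print(o["time"],o["tool_pos"].round(4),(cradle(o["tool_pos"],O,-.209)*1000).round(1),o["contact_force"].round(1))
for c in ["scene","side"]:
    p,W=cloud(c); C=cradle(W,O,-.209)*1000; Z=W[...,2]*1000; hsv=cv2.cvtColor(p,cv2.COLOR_RGB2HSV); H,S=hsv[...,0],hsv[...,1]
    for y in (-25,-15,15,25):
        m=np.isfinite(Z)&(abs(C[...,1]-y)<4)&(abs(Z-52)<4)&(C[...,0]>-150)&(C[...,0]<60)
        x=np.sort(C[...,0][m]); print(c,"top y",y,len(x),x[:2].round(),x[-2:].round())
    m=np.isfinite(Z)&(abs(Z-52)<5)&(abs(C[...,1])<35)&(H>18)&(H<32)&(S>130)&(C[...,0]>-150)&(C[...,0]<0)
    if m.sum(): print("band",m.sum(),np.percentile(C[...,0][m],[2,50,98]).round())
    n=np.isfinite(Z)&(np.hypot(C[...,0],C[...,1])<125)
    for nm,m in [("red",n&(S>140)&((H<6)|(H>172))&(Z>112)),("ora",n&(S>140)&(H>6)&(H<19)&(Z>135)&(np.hypot(C[...,0],C[...,1])>30))]:
        if m.sum()>5: print(nm,m.sum(),"lo",W[m].min(0).round(3),"hi",W[m].max(0).round(3),"mean",C[m].mean(0).round(1))
E
python3 st.py
```

```text
9.7 [0.5004 0.1082 0.0339] [-132.     0.3] [-0.9 -0.4 -0.6]
scene top y -25 153 [-102. -101.] [24. 26.]
scene top y -15 133 [-134. -129.] [8. 9.]
scene top y 15 60 [-100.  -99.] [-44. -43.]
scene top y 25 69 [-102. -100.] [26. 26.]
band 248 [-86. -72. -59.]
red 102 lo [0.678 0.148 0.13 ] hi [0.694 0.164 0.169] mean [41.  83.3]
ora 103 lo [0.62  0.115 0.156] hi [0.637 0.133 0.194] mean [-8.6 40.6]
side top y -25 141 [-104. -103.] [24. 50.]
side top y -15 91 [-105. -104.] [23. 25.]
side top y 15 45 [-59. -56.] [25. 25.]
side top y 25 31 [-54. -54.] [-7. -5.]
band 92 [-87. -71. -57.]
red 81 lo [0.673 0.151 0.131] hi [0.689 0.167 0.168] mean [33.9 85.3]
ora 83 lo [0.618 0.119 0.16 ] hi [0.633 0.135 0.193] mean [-14.1  42.3]
```

The pack is home, with its top spanning x_c = -102 to +26. Next is the nut knob at about (0.685, 0.157).

{"name": "jog_arm", "arguments": {"xyz": [[0,0,4],[0,0,8],[0,0,12],[0,0,16],[0,0,20.6],[4,1,20.6],[8,2,20.6],[12,3,20.6]], "turn": [-0.12,-0.24,-0.36,-0.48,-0.6,-0.72,-0.84,-0.96], "hand": [1,1,1,1,1,1,1,1]}}

```text
time: 10.47
tool_pos: [0.6251, 0.1382, 0.2441]
ee_rot: [1.737, 2.61, 0.007]
contact_force: [-0.1, -0.5, -0.2]
finger_gap: 0.001
```

{"name": "jog_arm", "arguments": {"xyz": [[3,1,0],[6.5,1.9,0],[6.5,1.9,0],[6.5,1.9,0],[6.5,1.9,0],[6.5,1.9,0],[6.5,1.9,0],[6.5,1.9,0]], "turn": [-0.12,-0.24,-0.36,-0.48,-0.6,-0.72,-0.84,-0.96], "hand": [-1,-1,-1,-1,-1,-1,-1,-1]}}

```text
time: 11.13
tool_pos: [0.6879, 0.1567, 0.2402]
ee_rot: [2.751, 1.516, 0.002]
contact_force: [0.4, 0.5, 0.1]
finger_gap: 0.508
```

{"name": "jog_arm", "arguments": {"xyz": [[-0.2,0,0],[-0.2,0,0],[-0.2,0,0],[-0.2,0,-3],[-0.2,0,-6],[-0.2,0,-9],[-0.2,0,-10.5],[-0.2,0,-10.5]], "turn": [-0.07,-0.07,-0.07,-0.07,-0.07,-0.07,-0.07,-0.07], "hand": [-1,-1,-1,-1,-1,-1,-1,-1]}}

```text
time: 11.8
tool_pos: [0.6819, 0.1564, 0.1297]
ee_rot: [-2.795, -1.428, 0.013]
contact_force: [-1.2, -0.1, 0.3]
finger_gap: 0.996
```

{"name": "jog_arm", "arguments": {"xyz": [[0,0,0],[0,0,0],[0,0,0],[0,0,0],[0,0,0],[0,0,0],[0,0,0],[0,0,0]], "turn": [0,0,0,0,0,0,0,0], "hand": [1,1,1,1,1,1,1,1]}}

```text
time: 12.47
tool_pos: [0.6846, 0.1571, 0.1357]
ee_rot: [2.798, 1.428, 0.001]
contact_force: [0.4, 0.2, -0.5]
finger_gap: 0.498
```

Run:
```python
from h import *
p,_=grab_frame("wrist"); q,_=grab_frame("scene")
cv2.imwrite("pics/g.png",np.vstack([cv2.resize(p[...,::-1],(480,300)),cv2.resize(q[130:260,300:480,::-1],(480,300))]))
```

```text
(no output)
```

View pics/g.png

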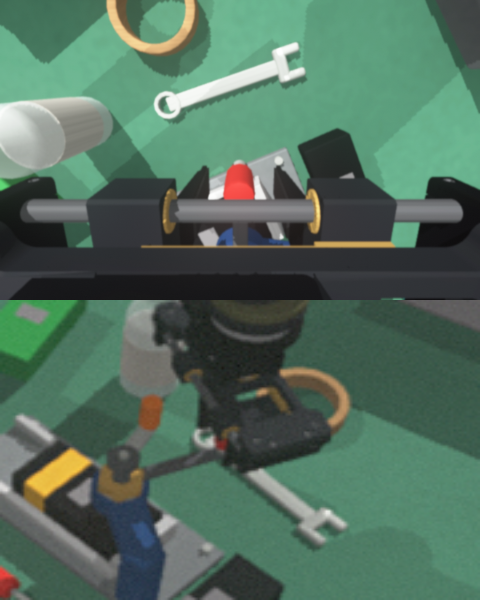

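The red knob sits between the fingers in the wrist view, at (238,180), and the fingers are still closing.

{"name": "jog_arm", "arguments": {"xyz": [[0,0,0],[0,0,0],[0,0,0],[0,0,0],[0,0,0],[0,0,0],[0,0,0],[0,0,0]], "turn": [0,0,0,0,0,0,0,0], "hand": [1,1,1,1,1,1,1,1]}}

```text
time: 13.23
tool_pos: [0.6843, 0.1573, 0.1353]
ee_rot: [-2.798, -1.428, 0.001]
contact_force: [-2.2, 2.8, -0.5]
finger_gap: 0.208
```

{"name": "jog_arm", "arguments": {"xyz": [[-0.97,0.6,0],[-1.99,1.08,0],[-3.07,1.44,0],[-4.19,1.67,0],[-5.32,1.76,0],[-6.46,1.71,0],[-7.58,1.53,0],[-7.58,1.53,0]], "turn": [0.12,0.24,0.36,0.48,0.6,0.72,0.84,0.84], "hand": [1,1,1,1,1,1,1,1]}}

```text
time: 13.9
tool_pos: [0.6084, 0.1721, 0.1354]
ee_rot: [1.967, 2.447, 0.001]
contact_force: [2.0, 2.0, -2.6]
finger_gap: 0.208
```

{"name": "jog_arm", "arguments": {"xyz": [[-0.5,-0.1,0],[-1.0,-0.26,0],[-1.3,-0.36,0],[-1.45,-0.42,0],[-1.6,-0.48,0],[-1.6,-0.48,0],[-1.6,-0.48,0],[-1.6,-0.48,0]], "turn": [0.05,0.1,0.14,0.14,0.14,0.14,0.14,0.14], "hand": [1,1,1,1,1,1,1,1]}}

```text
time: 14.57
tool_pos: [0.599, 0.1692, 0.1356]
ee_rot: [1.797, 2.565, 0.02]
contact_force: [24.0, 8.2, -14.3]
finger_gap: 0.203
```

{"name": "jog_arm", "arguments": {"xyz": [[0.5,0.2,0],[0.5,0.2,0],[0.5,0.2,0],[0.5,0.2,0],[0.5,0.2,0],[0.5,0.2,3],[0.5,0.2,7],[0.5,0.2,9]], "turn": [0,0,0,0,0,0,0,0], "hand": [-1,-1,-1,-1,-1,-1,-1,-1]}}

```text
time: 15.23
tool_pos: [0.5987, 0.1696, 0.2299]
ee_rot: [1.796, 2.574, 0.005]
contact_force: [1.2, 0.7, -0.1]
finger_gap: 0.709
```

```bash
python3 st.py | grep -v top
```

```text
15.2333 [0.5987 0.1696 0.2299] [-48.6  80.8] [ 1.2  0.7 -0.1]
band 251 [-85. -72. -58.]
red 97 lo [0.588 0.13  0.129] hi [0.619 0.178 0.189] mean [-47.   76.8]
ora 101 lo [0.619 0.116 0.156] hi [0.637 0.132 0.194] mean [-8.7 40.4]
band 180 [-86. -73. -58.]
red 98 lo [0.586 0.162 0.133] hi [0.605 0.182 0.169] mean [-52.9  78.7]
ora 80 lo [0.603 0.119 0.145] hi [0.632 0.168 0.192] mean [-14.7  41.9]
```

{"name": "jog_arm", "arguments": {"xyz": [[1.5,-2.2,0],[3.0,-4.4,0],[3.0,-4.4,0],[3.0,-4.4,0],[3.0,-4.4,0],[3.0,-4.4,0],[3.0,-4.4,0],[3.0,-4.4,0]], "turn": [0.12,0.24,0.36,0.48,0.6,0.72,0.84,0.96], "hand": [-0.2,-0.2,-0.2,-0.2,-0.2,-0.2,-0.2,-0.2]}}

```text
time: 16.0
tool_pos: [0.6269, 0.1253, 0.2239]
ee_rot: [-0.395, -3.114, 0.001]
contact_force: [-0.4, -0.1, 0.4]
finger_gap: 0.601
```

```bash
python3 -c "
from station import *
o=get_obs();print(o['joint_positions'].round(3),o['tool_pos'],o['ee_rot'])"
```

```text
[ 0.113  0.099  1.669 -0.     1.375 -1.205] [0.62690346 0.12528952 0.22388952] [-3.95353786e-01 -3.11436677e+00  1.04641499e-03]
```

{"name": "jog_arm", "arguments": {"xyz": [[0.15,0,0],[0.15,0,0],[0.15,0,0],[0.15,0,0],[0.15,0,0],[0.15,0,0],[0.15,0,0],[0.15,0,0]], "turn": [0.12,0.24,0.36,0.48,0.6,0.72,0.84,0.96], "hand": [-0.2,-0.2,-0.2,-0.2,-0.2,-0.2,-0.2,-0.2]}}

```text
time: 16.67
tool_pos: [0.6284, 0.1254, 0.2239]
ee_rot: [1.088, -2.945, -0.001]
contact_force: [0.1, 0.3, -0.3]
finger_gap: 0.599
```

{"name": "jog_arm", "arguments": {"xyz": [[0,0,0],[0,0,0],[0,0,0],[0,0,-2],[0,0,-4],[0,0,-5.7],[0,0,-5.7],[0,0,-5.7]], "turn": [0.12,0.24,0.36,0.48,0.54,0.54,0.54,0.54], "hand": [-0.2,-0.2,-0.2,-0.2,-0.2,-0.2,-0.2,-0.2]}}

```text
time: 17.33
tool_pos: [0.6277, 0.1253, 0.1662]
ee_rot: [1.825, -2.552, -0.003]
contact_force: [0.3, 0.0, 0.5]
finger_gap: 0.601
```

{"name": "jog_arm", "arguments": {"xyz": [[0,0,0],[0,0,0],[0,0,0],[0,0,0],[0,0,0],[0,0,0],[0,0,0],[0,0,0]], "turn": [0,0,0,0,0,0,0,0], "hand": [1,1,1,1,1,1,1,1]}}

```text
time: 18.0
tool_pos: [0.629, 0.1262, 0.1687]
ee_rot: [-1.828, 2.555, 0.002]
contact_force: [-1.9, 2.4, 1.9]
finger_gap: 0.18
```

Run:
```python
from h import *
p,_=grab_frame("wrist"); q,_=grab_frame("side")
cv2.imwrite("pics/g2.png",np.vstack([cv2.resize(p[...,::-1],(480,300)),cv2.resize(q[120:250,240:420,::-1],(480,300))]))
o=get_obs();print(o["joint_positions"].round(3),o["contact_force"].round(1))
```

```text
[ 1.140e-01  1.410e-01  1.718e+00  1.000e-03  1.283e+00 -2.700e+00] [-3.5  2.6  1.4]
```

View pics/g2.png

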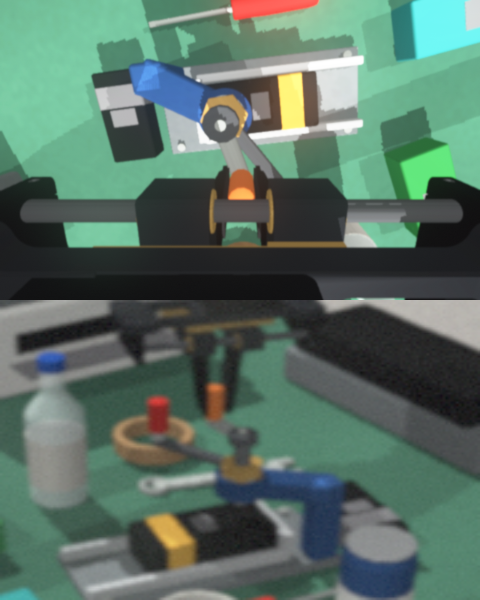

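Orange knob gripped: wrist view (240,185), gap 17 mm. Now working out the arc.

Run:
```python
import numpy as np
t0=1.578; r=4.53
for c in range(6):
    a=t0-.88*c; d=.11*np.arange(1,9)
    print([[round(float(r*(np.cos(a-x)-np.cos(a))),2),round(float(r*(np.sin(a-x)-np.sin(a))),2),round(float(-.3*x),2)] for x in d])
```

```text
[[0.5, -0.02, -0.03], [0.99, -0.1, -0.07], [1.47, -0.23, -0.1], [1.93, -0.42, -0.13], [2.37, -0.65, -0.17], [2.78, -0.93, -0.2], [3.16, -1.26, -0.23], [3.5, -1.62, -0.26]]
[[0.3, -0.4, -0.03], [0.55, -0.83, -0.07], [0.76, -1.28, -0.1], [0.91, -1.76, -0.13], [1.01, -2.24, -0.17], [1.06, -2.74, -0.2], [1.05, -3.24, -0.23], [0.98, -3.73, -0.26]]
[[-0.12, -0.48, -0.03], [-0.29, -0.95, -0.07], [-0.51, -1.4, -0.1], [-0.77, -1.82, -0.13], [-1.09, -2.21, -0.17], [-1.44, -2.56, -0.2], [-1.83, -2.87, -0.23], [-2.25, -3.14, -0.26]]
[[-0.45, -0.22, -0.03], [-0.92, -0.39, -0.07], [-1.4, -0.5, -0.1], [-1.9, -0.56, -0.13], [-2.39, -0.57, -0.17], [-2.89, -0.52, -0.2], [-3.38, -0.42, -0.23], [-3.85, -0.27, -0.26]]
[[-0.45, 0.21, -0.03], [-0.88, 0.46, -0.07], [-1.28, 0.76, -0.1], [-1.64, 1.1, -0.13], [-1.96, 1.48, -0.17], [-2.24, 1.89, -0.2], [-2.48, 2.33, -0.23], [-2.66, 2.8, -0.26]]
[[-0.13, 0.48, -0.03], [-0.21, 0.97, -0.07], [-0.23, 1.47, -0.1], [-0.2, 1.97, -0.13], [-0.11, 2.46, -0.17], [0.03, 2.94, -0.2], [0.22, 3.4, -0.23], [0.46, 3.83, -0.26]]
```

{"name": "jog_arm", "arguments": {"xyz": [[0.5,-0.02,-0.03],[0.99,-0.1,-0.07],[1.47,-0.23,-0.1],[1.93,-0.42,-0.13],[2.37,-0.65,-0.17],[2.78,-0.93,-0.2],[3.16,-1.26,-0.23],[3.5,-1.62,-0.26]], "turn": [-0.11,-0.22,-0.33,-0.44,-0.55,-0.66,-0.77,-0.88], "hand": [1,1,1,1,1,1,1,1]}}

```text
time: 18.77
tool_pos: [0.6634, 0.1108, 0.166]
ee_rot: [0.557, -3.09, -0.005]
contact_force: [-5.5, 5.1, 4.1]
finger_gap: 0.182
```

{"name": "jog_arm", "arguments": {"xyz": [[0.3,-0.4,-0.03],[0.55,-0.83,-0.07],[0.76,-1.28,-0.1],[0.91,-1.76,-0.13],[1.01,-2.24,-0.17],[1.06,-2.74,-0.2],[1.05,-3.24,-0.23],[0.98,-3.73,-0.26]], "turn": [-0.11,-0.22,-0.33,-0.44,-0.55,-0.66,-0.77,-0.88], "hand": [1,1,1,1,1,1,1,1]}}

```text
time: 19.43
tool_pos: [0.6728, 0.0744, 0.1632]
ee_rot: [-0.812, -3.03, -0.006]
contact_force: [-6.1, 8.8, 3.6]
finger_gap: 0.182
```

{"name": "jog_arm", "arguments": {"xyz": [[-0.12,-0.48,-0.03],[-0.29,-0.95,-0.07],[-0.51,-1.4,-0.1],[-0.77,-1.82,-0.13],[-1.09,-2.21,-0.17],[-1.44,-2.56,-0.2],[-1.83,-2.87,-0.23],[-2.25,-3.14,-0.26]], "turn": [-0.11,-0.22,-0.33,-0.44,-0.55,-0.66,-0.77,-0.88], "hand": [1,1,1,1,1,1,1,1]}}

```text
time: 20.1
tool_pos: [0.6509, 0.045, 0.1606]
ee_rot: [-2.024, -2.395, -0.009]
contact_force: [-2.0, 14.9, 1.3]
finger_gap: 0.18
```

{"name": "jog_arm", "arguments": {"xyz": [[-0.45,-0.05,-0.03],[-0.92,-0.12,-0.07],[-1.4,-0.2,-0.1],[-1.9,-0.26,-0.13],[-2.39,-0.27,-0.17],[-2.89,-0.22,-0.2],[-3.38,-0.12,-0.23],[-3.85,0.03,-0.26]], "turn": [-0.11,-0.22,-0.33,-0.44,-0.55,-0.66,-0.77,-0.88], "hand": [1,1,1,1,1,1,1,1]}}

```text
time: 20.77
tool_pos: [0.6145, 0.043, 0.1581]
ee_rot: [-2.855, -1.307, -0.01]
contact_force: [6.5, 8.3, -3.5]
finger_gap: 0.187
```

{"name": "jog_arm", "arguments": {"xyz": [[-0.43,0.23,-0.03],[-0.84,0.5,-0.07],[-1.23,0.8,-0.1],[-1.58,1.15,-0.13],[-1.9,1.53,-0.17],[-2.16,1.95,-0.2],[-2.4,2.38,-0.23],[-2.58,2.85,-0.26]], "turn": [-0.11,-0.22,-0.33,-0.44,-0.55,-0.66,-0.77,-0.88], "hand": [1,1,1,1,1,1,1,1]}}

```text
time: 21.43
tool_pos: [0.5894, 0.0696, 0.1555]
ee_rot: [3.141, -0.034, 0.01]
contact_force: [8.1, 0.6, -4.7]
finger_gap: 0.182
```

{"name": "jog_arm", "arguments": {"xyz": [[-0.08,0.48,-0.03],[-0.11,0.97,-0.07],[-0.11,1.47,-0.1],[-0.08,1.97,-0.13],[0.0,2.46,-0.17],[0.13,2.94,-0.2],[0.32,3.4,-0.23],[0.55,3.8,-0.26]], "turn": [-0.11,-0.22,-0.33,-0.44,-0.55,-0.66,-0.77,-0.88], "hand": [1,1,1,1,1,1,1,1]}}

```text
time: 22.1
tool_pos: [0.5937, 0.1062, 0.1528]
ee_rot: [2.826, -1.368, 0.005]
contact_force: [2.8, -3.0, -1.4]
finger_gap: 0.182
```

{"name": "jog_arm", "arguments": {"xyz": [[0,0,0],[0,0,0],[0,0,0],[0,0,0],[0,0,0],[0,0,3],[0,0,6],[0,0,9]], "turn": [0,0,0,0,0,0,0,0], "hand": [-0.2,-0.2,-0.2,-0.2,-0.2,-0.2,-0.2,-0.2]}}

```text
time: 22.77
tool_pos: [0.5921, 0.1074, 0.2432]
ee_rot: [2.831, -1.36, -0.002]
contact_force: [0.1, 0.1, 0.4]
finger_gap: 0.594
```

```bash
python3 st.py
python3 - <<'E'
from h import *
q,_=grab_frame("side")
cv2.imwrite("pics/f.png",cv2.resize(q[140:260,250:410,::-1],None,fx=4.5,fy=4.5,interpolation=cv2.INTER_CUBIC))
print(get_obs()["joint_positions"].round(2))
for c in ["side","scene"]:
  for r in mark_of(c,"foot")[:1]+mark_of(c,"crank_knob")[:1]+mark_of(c,"nut_knob")[:1]: print(np.round(r["at"],4),r["confidence"])
E
```

```text
22.7667 [0.5921 0.1074 0.2432] [-42.2  18.5] [0.1 0.1 0.4]
scene top y -25 150 [-100. -100.] [25. 25.]
scene top y -15 116 [-102. -102.] [6. 9.]
scene top y 15 58 [-101. -101.] [-46. -46.]
scene top y 25 72 [-101. -100.] [26. 27.]
band 254 [-85. -71. -58.]
red 101 lo [0.59  0.116 0.131] hi [0.621 0.179 0.239] mean [-46.   76.4]
ora 103 lo [0.583 0.095 0.142] hi [0.602 0.117 0.178] mean [-38.7  14. ]
side top y -25 145 [-104. -103.] [24. 24.]
side top y -15 89 [-104. -103.] [23. 24.]
side top y 15 77 [-104. -103.] [22. 25.]
side top y 25 75 [-105. -103.] [22. 24.]
band 184 [-86. -72. -58.]
red 98 lo [0.586 0.163 0.134] hi [0.606 0.182 0.168] mean [-53.   78.9]
ora 89 lo [0.582 0.098 0.135] hi [0.603 0.178 0.179] mean [-45.7  17.4]
[ 0.09  0.    1.73 -0.    1.4   2.56]
[0.6294 0.0843 0.0499] 0.63
[0.5941 0.0936 0.0103] 0.57
[0.5978 0.1724 0.1439] 0.53
[ 0.7541  0.0506 -0.0021] 0.4
[0.5979 0.1727 0.1458] 0.72
```

View pics/f.png

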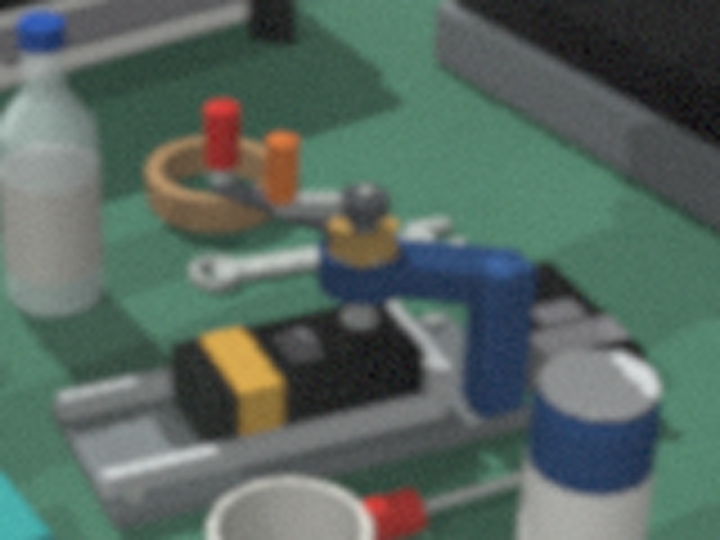

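Image: the foot is out of sight under the arm at (360,320), right on the pack, with no gap. The orange knob is at (282,168) and the red one at (222,135). The crank angle gives screw ≈ 6.1 and the knob drop gives about 6.0, so the spring is roughly 3 mm in. Next I'll tighten the nut.

{"name": "jog_arm", "arguments": {"xyz": [[0,2,0],[0.4,4,0],[0.7,6.25,0],[0.7,6.25,0],[0.7,6.25,0],[0.7,6.25,0],[0.7,6.25,0],[0.7,6.25,0]], "turn": [0.12,0.24,0.36,0.48,0.6,0.72,0.84,0.96], "hand": [-0.2,-0.2,-0.2,-0.2,-0.2,-0.2,-0.2,-0.2]}}

```text
time: 23.88
tool_pos: [0.5992, 0.17, 0.2414]
ee_rot: [3.139, 0.11, -0.004]
contact_force: [0.5, -0.9, 0.1]
finger_gap: 0.599
```

{"name": "jog_arm", "arguments": {"xyz": [[0,0,0],[0,0,0],[0,0,0],[0,0,0],[0,0,0],[0,0,0],[0,0,0],[0,0,0]], "turn": [0.12,0.24,0.36,0.48,0.6,0.72,0.84,0.96], "hand": [-0.2,-0.2,-0.2,-0.2,-0.2,-0.2,-0.2,-0.2]}}

```text
time: 24.55
tool_pos: [0.5993, 0.1699, 0.2415]
ee_rot: [-2.734, -1.547, 0.003]
contact_force: [0.2, 1.4, 0.6]
finger_gap: 0.601
```

{"name": "jog_arm", "arguments": {"xyz": [[0,0,0],[0,0,0],[0,0,0],[0,0,0],[0,0,0],[0,0,0],[0,0,0],[0,0,0]], "turn": [0.12,0.24,0.36,0.48,0.6,0.72,0.84,0.9], "hand": [-0.2,-0.2,-0.2,-0.2,-0.2,-0.2,-0.2,-0.2]}}

```text
time: 25.22
tool_pos: [0.5992, 0.1699, 0.2415]
ee_rot: [-1.789, -2.58, 0.002]
contact_force: [-0.0, 0.1, -0.2]
finger_gap: 0.603
```

{"name": "jog_arm", "arguments": {"xyz": [[0,0,-3],[0,0,-6],[0,0,-9],[0,0,-10.6],[0,0,-10.6],[0,0,-10.6],[0,0,-10.6],[0,0,-10.6]], "turn": [0,0,0,0,0,0,0,0], "hand": [-0.2,-0.2,-0.2,-0.2,-0.2,-0.2,1,1]}}

```text
time: 25.88
tool_pos: [0.6011, 0.1702, 0.1391]
ee_rot: [1.795, 2.575, 0.004]
contact_force: [-0.5, 0.0, 0.1]
finger_gap: 0.514
```

{"name": "jog_arm", "arguments": {"xyz": [[0,0,0],[0,0,0],[0,0,0],[0,0,0],[0,0,0],[0,0,0],[0,0,0],[0,0,0]], "turn": [0,0,0,0,0,0,0,0], "hand": [1,1,1,1,1,1,1,1]}}

```text
time: 26.55
tool_pos: [0.5997, 0.1699, 0.1373]
ee_rot: [-1.797, -2.577, 0.0]
contact_force: [-3.0, -1.0, 3.9]
finger_gap: 0.207
```

{"name": "jog_arm", "arguments": {"xyz": [[1.09,0.29,0],[2.21,0.45,0],[3.35,0.47,0],[4.47,0.36,0],[5.58,0.12,0],[6.65,-0.26,0],[7.67,-0.76,0],[7.67,-0.76,0]], "turn": [-0.12,-0.24,-0.36,-0.48,-0.6,-0.72,-0.84,-0.84], "hand": [1,1,1,1,1,1,1,1]}}

```text
time: 27.22
tool_pos: [0.6777, 0.1623, 0.1373]
ee_rot: [-2.695, -1.613, -0.002]
contact_force: [-0.3, 0.5, 4.1]
finger_gap: 0.201
```

{"name": "jog_arm", "arguments": {"xyz": [[0.5,-0.32,0],[0.9,-0.6,0],[1.1,-0.8,0],[1.3,-1.0,0],[1.4,-1.15,0],[1.4,-1.15,0],[1.4,-1.15,0],[1.4,-1.15,0]], "turn": [-0.05,-0.1,-0.12,-0.12,-0.12,-0.12,-0.12,-0.12], "hand": [1,1,1,1,1,1,1,1]}}

```text
time: 27.88
tool_pos: [0.6866, 0.1564, 0.1372]
ee_rot: [-2.772, -1.455, 0.005]
contact_force: [-15.1, 12.9, 8.9]
finger_gap: 0.206
```

{"name": "jog_arm", "arguments": {"xyz": [[-0.3,0.25,0],[-0.3,0.25,0],[-0.3,0.25,0],[-0.3,0.25,0],[-0.3,0.25,0],[-0.3,0.25,3],[-0.3,0.25,7],[-0.3,0.25,11]], "turn": [0,0,0,0,0,0,0,0], "hand": [-0.3,-0.3,-0.3,-0.3,-0.3,-0.3,-0.3,-0.3]}}

```text
time: 28.55
tool_pos: [0.6866, 0.1526, 0.2458]
ee_rot: [-2.783, -1.455, 0.006]
contact_force: [1.1, -0.0, 0.6]
finger_gap: 0.643
```

{"name": "jog_arm", "arguments": {"xyz": [[0,0,4],[0,0,8],[0,0,12],[0,0,12],[0,0,12],[0,0,12],[0,0,12],[0,0,12]], "turn": [0,0,0,0,0,0,0,0], "hand": [-0.3,-0.3,-0.3,-0.3,-0.3,-0.3,-0.3,-0.3]}}

```text
time: 29.22
tool_pos: [0.6869, 0.1531, 0.3637]
ee_rot: [-2.783, -1.455, 0.007]
contact_force: [0.6, -0.5, 0.4]
finger_gap: 0.651
```

```bash
python3 st.py
python3 - <<'E'
from h import *
q,_=grab_frame("scene"); cv2.imwrite("pics/end.png",cv2.resize(q[100:320,200:460,::-1],None,fx=2.7,fy=2.7,interpolation=cv2.INTER_CUBIC))
for l in ["bottle","spray","mug","driver","wrench","spare","tape"]:
    for r in mark_of("scene",l)[:1]: print(l,np.round(r["at"],3))
E
```

```text
29.2167 [0.6869 0.1531 0.3637] [41.1 82.9] [ 0.6 -0.5  0.4]
scene top y -25 153 [-100. -100.] [25. 26.]
scene top y -15 123 [-101. -101.] [7. 9.]
scene top y 15 60 [-100. -100.] [-45.  28.]
scene top y 25 73 [-103. -102.] [26. 27.]
band 257 [-85. -72. -58.]
red 102 lo [0.68  0.145 0.131] hi [0.697 0.164 0.17 ] mean [44.1 82.3]
ora 103 lo [0.585 0.097 0.143] hi [0.602 0.114 0.18 ] mean [-38.7  14. ]
side top y -25 144 [-102. -102.] [23. 50.]
side top y -15 105 [-104. -103.] [24. 24.]
side top y 15 70 [-104. -102.] [24. 25.]
side top y 25 78 [-105. -102.] [21. 23.]
band 186 [-87. -72. -58.]
red 83 lo [0.675 0.149 0.134] hi [0.693 0.166 0.169] mean [36.6 83.9]
ora 88 lo [0.582 0.097 0.144] hi [0.598 0.115 0.179] mean [-45.6  15. ]
bottle [0.545 0.284 0.   ]
spray [ 0.605 -0.126 -0.001]
mug [ 0.47  -0.074 -0.003]
driver [ 0.589 -0.025 -0.001]
wrench [0.713 0.225 0.002]
spare [ 0.753  0.051 -0.003]
tape [ 0.695  0.327 -0.004]
```

View pics/end.png

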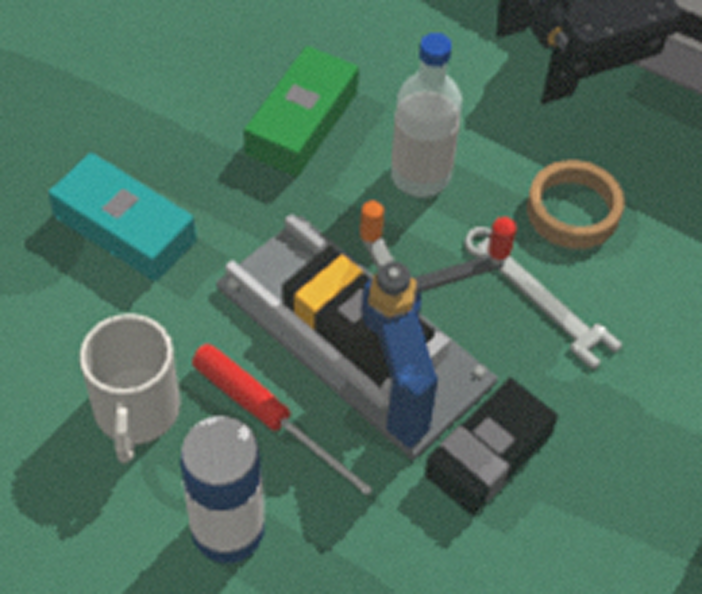

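The final picture shows the pack at the stop and the red lever (503,238) back at its tight position. The crank (372,220) has not moved, and all the bystanders are in place.

```bash
python3 -c "
from station import *
print(finish_job())"
```

```text
the job is handed in; nothing more can be done
None
```

The job is done and handed in at about 29 s of robot time, well under the 69 s limit.

- **Pack:** it is home against the end stop. Its top measures about -102 to +26 mm along the cradle, and the push stalled at about 15 N.
- **Nut:** I swung the lever fully counter-clockwise to its stop before touching the crank. Afterwards I swung it back clockwise to the tight stop, where it pushed back with about 20 N.
- **Screw:** it went from about 0.8 to about 6.1 rad, which puts the spring roughly 3 mm in. The crank angle gives 6.1 and the knob's drop in height gives about 6.0. The crank did not move when the nut was tightened. I could not see the spring itself, so its compression is inferred from those two readings.
- **Bystanders:** all seven measured within about 4 mm of where they started, which is the detector's accuracy. The gripper is clear, with no force on it.

**What disagreed:**
- **Fingertip length:** the fingertips reach only about 5 mm beyond the reported tool position, not the stated 25 mm. Because of this my first push slid over the top of the pack, pressing down with about 13 N and dragging it 12 mm forward. I measured the fingers with the cameras, corrected the height and pushed again from the end face.
- **Crank path:** my circle for the crank was 2–3 mm off its real axis, which gave up to 15 N sideways until I corrected it partway round.

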